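# Open the push-to-open flap over the tape measure

### The arm

A 7-joint arm with a two-finger parallel gripper is mounted at the origin on a cart in front of the work surface, level with it; the furniture and walls round the work are solid. World frame = base frame: x ahead of the robot, y to its left, z up, the work surface at z = 0. Lengths are in m, angles in rad, forces in N, time in s.
With the tool pointing down it reaches from about 0.425 to 0.825 m from the base axis. Payload 3.6 kg.
Tool frame: the origin (TCP) lies midway between the tips of the shut fingers; the grasp point (between the pads) lies 19 mm behind it; z points along the fingers, y is the line along which they close (so a half turn about z gives the same grasp; the last joint's range is limited). The gripper opens to 85 mm and grips with 20 to 120 N. Pads are 22 mm wide; open, the fingers measure 114 mm over their backs; the gripper's body (76 mm by 85 mm) begins 54 mm behind the grasp point. The pads swing forward as they close: fully open they stand 13 mm farther back than shut.
Start: joints at [-1.131, 0.615, -0.013, 1.423, 0.008, 1.103, -0.04], TCP at [0.292, 0.58, 0.231] pointing down, gripper open.
Joint ranges: [-3.12, 3.12], [-0.3, 2.06], [-1.34, 1.32], [0.26, 2.42], [-1.36, 4.5], [0.01, 1.98], [-2.84, 2.84]. Speed limits (rad/s): [2.79, 2.79, 3.14, 3.14, 3.14, 3.14, 3.14].

### API

Orientations are given as a unit quaternion [x, y, z, w].
In Python, from rig import robot gives the robot as it stands.
- The arm moves only by the shell command python3 -m creep 'ROWS'. ROWS is JSON, a list of rows, each an object of numbers: "fingers": the opening, from 0 (shut) to 1 (fully open); "dx", "dy", "dz": the shift along the tool's x, y, z in units of 40 mm (1.0 is 40 mm); "wx", "wy", "wz": the turn, a rotation vector about the tool's x, y, z in units of 8 degrees (1.0 is 8 degrees). In form: [{"fingers": .., "dx": .., "dy": .., "dz": .., "wx": .., "wy": .., "wz": ..}, ...]. A call has exactly 10 rows; each row shifts and turns the commanded pose from where the row before left it, along the tool's axes as they then stand; what a row does not reach is not made up. A row lasts 1/8 s, in which the tool goes at most 62.5 mm and 10.7 degrees, less where a joint would pass 70% of its speed; a pose out of reach is approached as far as the arm can. A call is refused whole if a number of a shift passes 1 or a number of a turn 1, either way. A call with a gripper value outside its range is refused whole. The fingers move at their own pace and stop on an object; the grip force is fixed at half the most. Time passes only in rows, so rows that do not move let the fingers close, or fill a call up. It gives the time, the measured TCP pose, the force, the opening and the grip force at its end, in the units of the state.
- robot.observe(): the state, without advancing time (a new reading comes with each control period).
- robot.grab_frame(name): name is "scene" or "top"; returns the picture (400x640x3 uint8, red, green, blue); there is no depth.
- robot.get_calibration(name): a dict with "mtx" (3x3 intrinsics, pixels), "R" (3x3) and "t" (3): a world point X has camera coordinates R X + t. Camera axes: x right, y down, z forward; pixel columns grow to the right and rows downward; lengths in m; the calibration is good to about 2 mm. A picture is of the moment at which its call begins. get_calibration takes no time and is no camera call.
- robot.job_done(): hands the job in; it is judged then, once.
The state is a dict: "time": time; "joint_positions": joint angles; "joint_velocities": joint speeds; "joint_efforts": joint torques, N m; "tool_pos": TCP position; "eef_rot": TCP orientation; "force": force on the tool from outside, world axes, zero at the start; "ft_torque": the same for the moment, N m; "finger_gap": finger opening in m; "gripper_force": force on a finger pad.
Only numpy, scipy, OpenCV 4.12 (cv2) and the standard library are available. Lean on these libraries where they do the work, as an engineer would, in place of code of your own. Each camera call takes 0.05 s, during which the arm holds its last target. There are 200 camera calls.

### The job

The blue parts cabinet on the bench has three wire-fronted push-to-open flaps: with the fingertips only, press in the flap that has the yellow tape measure behind it until its catch lets go, and take the hand away so that the flap springs ajar by itself. Then reach behind its top edge and push it outward and down until it lies fully open. Take hold of nothing - do not pinch the flap or lift anything - keep the other two flaps shut, and leave the things in the bays and the pliers and torch on the bench where they are.

Things in the scene. Friction and masses are not known exactly. Their poses are not given: they have to be found in the camera images.
- cabinet: Blue parts cabinet, fixed, 170 mm deep (x), 468 wide (y), 172 high; origin: centre of its underside; x points from front to back, y to the robot's left, z up. Front face at x = -85 mm. Bays at y = +150, 0, -150 mm, floors 30 mm up, each shut by a wire-front flap, no handle. Top board z 160 to 172 mm, its front edge at x = -68; 30 mm high carton and two nuts on it at x > -15.
- tape_measure: Yellow pocket tape measure with a black disc, 35 x 74 x 63 mm, loose in one of the bays (any of the three); origin at the centre of its underside.
- bottle: Small blue-and-white bottle, 37 mm across, 78 high, loose in another bay; origin at the centre of its underside.
- tape_roll: Roll of black tape, 69 mm across, 18 high, lying in the third bay; origin at the centre of its underside.
- pliers: Pliers with blue grips, 196 x 59 x 13 mm, loose on the bench between robot and cabinet, near the bench's front edge; origin at the centre of its underside.
- torch: Black torch, 115 mm long, 36 thick, loose on the bench near its front edge, to the left of the pliers; origin under its middle.
- bay_l (a point): Point on the floor of the left (+y) bay, 67 mm behind the cabinet's front face; its contents stand within 20 mm of it. Axes as the cabinet's.
- flap_l (a joint): Angle of the left (+y) flap about its lower edge, rad: about 0 shut, negative pressed in (stop at -0.055), positive opening outward and down to 1.5, lying level. Pressed past -0.035 (5 mm at the mark, about 5 N) its touch catch trips for good; let go, a spring throws it ajar to about 0.45, where friction holds it. Pushed past about 0.7 it sinks to 1.5 by itself in 3 s; short of that it stays.
- flap_l_press (a point): Centre of the 16 mm orange press mark on the outer face of the left (+y) flap, 120 mm above its hinge line, 16 mm below its top edge, 154 mm above the bench when shut. Flap: aluminium frame with five upright wires, 140 wide, 134 high, 8 thick; hinge line 34 mm above the bench, mid-thickness. Axes of the flap: x from outer to inner face; shut, as the cabinet's.
- flap_l_edge (a point): Middle of the top edge of the left (+y) flap on its inner (back) side, 136 mm from its hinge line; moves with the flap. Ajar, it stands about 50 mm out from the cabinet's front, leaving that gap to reach in from above. The back carries a striker and meets a spring rod 30 to 65 mm to the right (-y) of its middle; middle and left are free. Axes of the flap.
- bay_m (a point): Point on the floor of the middle bay, 67 mm behind the cabinet's front face; its contents stand within 20 mm of it. Axes as the cabinet's.
- flap_m (a joint): Angle of the middle flap about its lower edge, rad: about 0 shut, negative pressed in (stop at -0.055), positive opening outward and down to 1.5, lying level. Pressed past -0.035 (5 mm at the mark, about 5 N) its touch catch trips for good; let go, a spring throws it ajar to about 0.45, where friction holds it. Pushed past about 0.7 it sinks to 1.5 by itself in 3 s; short of that it stays.
- flap_m_press (a point): Centre of the 16 mm orange press mark on the outer face of the middle flap, 120 mm above its hinge line, 16 mm below its top edge, 154 mm above the bench when shut. Flap: aluminium frame with five upright wires, 140 wide, 134 high, 8 thick; hinge line 34 mm above the bench, mid-thickness. Axes of the flap: x from outer to inner face; shut, as the cabinet's.
- flap_m_edge (a point): Middle of the top edge of the middle flap on its inner (back) side, 136 mm from its hinge line; moves with the flap. Ajar, it stands about 50 mm out from the cabinet's front, leaving that gap to reach in from above. The back carries a striker and meets a spring rod 30 to 65 mm to the right (-y) of its middle; middle and left are free. Axes of the flap.
- bay_r (a point): Point on the floor of the right (-y) bay, 67 mm behind the cabinet's front face; its contents stand within 20 mm of it. Axes as the cabinet's.
- flap_r (a joint): Angle of the right (-y) flap about its lower edge, rad: about 0 shut, negative pressed in (stop at -0.055), positive opening outward and down to 1.5, lying level. Pressed past -0.035 (5 mm at the mark, about 5 N) its touch catch trips for good; let go, a spring throws it ajar to about 0.45, where friction holds it. Pushed past about 0.7 it sinks to 1.5 by itself in 3 s; short of that it stays.
- flap_r_press (a point): Centre of the 16 mm orange press mark on the outer face of the right (-y) flap, 120 mm above its hinge line, 16 mm below its top edge, 154 mm above the bench when shut. Flap: aluminium frame with five upright wires, 140 wide, 134 high, 8 thick; hinge line 34 mm above the bench, mid-thickness. Axes of the flap: x from outer to inner face; shut, as the cabinet's.
- flap_r_edge (a point): Middle of the top edge of the right (-y) flap on its inner (back) side, 136 mm from its hinge line; moves with the flap. Ajar, it stands about 50 mm out from the cabinet's front, leaving that gap to reach in from above. The back carries a striker and meets a spring rod 30 to 65 mm to the right (-y) of its middle; middle and left are free. Axes of the flap.
Not all that is in view belongs to the job. Leave any grey or pink look-alike of the tape_measure alone.

How it is judged:
On the way, in this order (a step that is already met when the one before it is completed fails the run):
1. the flap in front of the tape measure is pressed in past its catch (((horizontal distance between tape_measure and bay_l below 0.05 m and value of joint flap_l below -0.02 rad) or (horizontal distance between tape_measure and bay_m below 0.05 m and value of joint flap_m below -0.02 rad) or (horizontal distance between tape_measure and bay_r below 0.05 m and value of joint flap_r below -0.02 rad))).
2. it has sprung ajar with the hand off it (((horizontal distance between tape_measure and bay_l below 0.05 m and value of joint flap_l between 0.3 and 0.62 rad and contact force between each of the arm, the fingers and flap_l below 0.1 N) or (horizontal distance between tape_measure and bay_m below 0.05 m and value of joint flap_m between 0.3 and 0.62 rad and contact force between each of the arm, the fingers and flap_m below 0.1 N) or (horizontal distance between tape_measure and bay_r below 0.05 m and value of joint flap_r between 0.3 and 0.62 rad and contact force between each of the arm, the fingers and flap_r below 0.1 N))), for 0.2 s.
At the end, for the whole second after the job is handed in: The flap of the bay with the tape measure lies open at more than 1.35 rad (77 degrees) and at rest, the other two flaps are shut (under 0.08 rad), and the tape measure is still in its bay (within 50 mm of the bay's point) (((horizontal distance between tape_measure and bay_l below 0.05 m and value of joint flap_l above 1.35 rad and velocity of joint flap_l below 0.05 rad/s and value of joint each of flap_m, flap_r below 0.08 rad) or (horizontal distance between tape_measure and bay_m below 0.05 m and value of joint flap_m above 1.35 rad and velocity of joint flap_m below 0.05 rad/s and value of joint each of flap_l, flap_r below 0.08 rad) or (horizontal distance between tape_measure and bay_r below 0.05 m and value of joint flap_r above 1.35 rad and velocity of joint flap_r below 0.05 rad/s and value of joint each of flap_l, flap_m below 0.08 rad))); the robot touches nothing.
It fails at once if a flap that does not have the tape measure behind it comes open (over 0.08 rad) ((not (horizontal distance between tape_measure and bay_l below 0.05 m) and value of joint flap_l above 0.08 rad) or (not (horizontal distance between tape_measure and bay_m below 0.05 m) and value of joint flap_m above 0.08 rad) or (not (horizontal distance between tape_measure and bay_r below 0.05 m) and value of joint flap_r above 0.08 rad)).
It fails at once if a flap is pinched: gripped on its outer and inner face at once (over 1 N on each) (((contact force between the fingers and flap_l_c0 above 1 N or contact force between the fingers and flap_l_c2 above 1 N or contact force between the fingers and flap_l_c3 above 1 N) and (contact force between the fingers and flap_l_c4 above 1 N or contact force between the fingers and flap_l_c6 above 1 N or contact force between the fingers and flap_l_c7 above 1 N)) or ((contact force between the fingers and flap_m_c0 above 1 N or contact force between the fingers and flap_m_c2 above 1 N or contact force between the fingers and flap_m_c3 above 1 N) and (contact force between the fingers and flap_m_c4 above 1 N or contact force between the fingers and flap_m_c6 above 1 N or contact force between the fingers and flap_m_c7 above 1 N)) or ((contact force between the fingers and flap_r_c0 above 1 N or contact force between the fingers and flap_r_c2 above 1 N or contact force between the fingers and flap_r_c3 above 1 N) and (contact force between the fingers and flap_r_c4 above 1 N or contact force between the fingers and flap_r_c6 above 1 N or contact force between the fingers and flap_r_c7 above 1 N))).
It fails at once if the tape measure, the bottle or the roll is lifted or moved in its bay (over 20 mm) (distance of any of tape_measure, bottle, tape_roll from where it was at the start of the episode above 0.02 m).
It fails at once if the pliers or the torch on the bench is lifted or moved (over 20 mm) (distance of any of pliers, torch from where it was at the start of the episode above 0.02 m).
It also fails if it takes over 46 s, if anything falls off the work surface, if the arm or the gripper's body presses on something with over 40 N, if the wrist force passes 120 N, or if a joint passes its speed limit or range.

## Working session

There is one attempt and no reset: what is moved stays moved. The work goes in short steps, Python scripts to look and compute and a shell command to move; the robot and the scene stay as the last step left them, time stands still between calls to the robot, and variables do not carry over. Pictures are saved under pics/ and viewed, at most 10 in all, crops included, and the job is handed in when it is done.

```bash
mkdir -p pics
python3 - <<'E'
from rig import robot
import cv2
for n in("scene","top"):
    cv2.imwrite(f"pics/{n}0.png",robot.grab_frame(n)[:,:,::-1])
    c=robot.get_calibration(n);print(n,c["mtx"],c["R"],c["t"])
s=robot.observe();print({k:s[k] for k in("time","tool_pos","eef_rot","force","finger_gap")})
E
```

```text
scene [[433.26944609   0.         315.16252767]
 [  0.         433.26944609 201.88348212]
 [  0.           0.           1.        ]] [[ 0.40589591 -0.91369854 -0.02008699]
 [-0.39535432 -0.15572898 -0.90523115]
 [ 0.82398026  0.3753711  -0.42444442]] [-0.03779481  0.34484321  0.69869586]
top [[515.93445331   0.         314.67096338]
 [  0.         515.93445331 196.24994055]
 [  0.           0.           1.        ]] [[ 0.48803373 -0.87271457  0.01386958]
 [-0.69183034 -0.39647152 -0.6034742 ]
 [ 0.53215962  0.28492037 -0.79726189]] [-0.09833705  0.53017976  1.02027498]
{'time': 0.1, 'tool_pos': array([0.29218114, 0.5798533 , 0.230216  ]), 'eef_rot': array([ 2.31240278e-01,  9.72895957e-01, -1.14863841e-03, -2.68045695e-04]), 'force': array([-0.98322139,  0.28517465, -0.58766908]), 'finger_gap': 0.0852497669629355}
```

View pics/scene0.png

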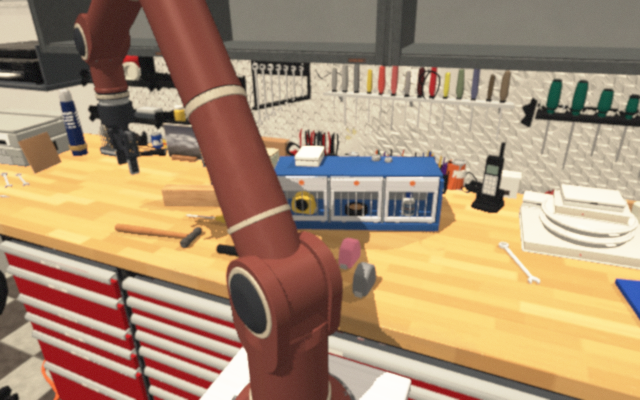

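View pics/top0.png

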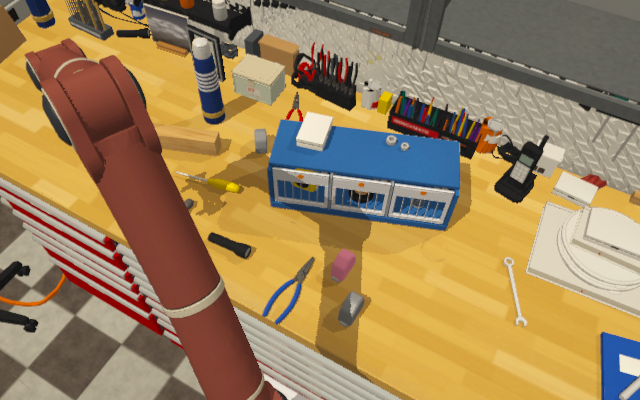

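The scene view shows the yellow tape measure at about (303,204), behind the left flap. The orange press marks sit at (303,183), (357,183) and (411,183). In the top view they are near (301,173), (361,183) and (421,192). Next I'll triangulate them.

```bash
cat > h.py <<'E'
import cv2,numpy as np
from rig import robot
def P(n):
    c=robot.get_calibration(n);return np.array(c["mtx"])@np.c_[c["R"],np.array(c["t"])]
def tri(a,b):
    X=cv2.triangulatePoints(P("scene"),P("top"),np.float64(a).T.copy(),np.float64(b).T.copy());return (X[:3]/X[3]).T
def ray(n,uv,z):
    c=robot.get_calibration(n);R=np.array(c["R"]);o=-R.T@np.array(c["t"]);d=R.T@np.linalg.inv(c["mtx"])@np.array([*uv,1]);return o+d*(z-o[2])/d[2]
E
python3 - <<'E'
from h import *
out={}
for n,(x0,x1,y0,y1) in dict(scene=(285,430,170,196),top=(280,440,160,205)).items():
    im=cv2.imread(f"pics/{n}0.png");hsv=cv2.cvtColor(im,cv2.COLOR_BGR2HSV)
    m=cv2.inRange(hsv,(4,130,120),(20,255,255));k=np.zeros_like(m);k[y0:y1,x0:x1]=m[y0:y1,x0:x1]
    N,_,st,ce=cv2.connectedComponentsWithStats(k)
    r=sorted([(tuple(c),s[4]) for c,s in zip(ce[1:],st[1:]) if s[4]>4]);print(n,r);out[n]=[a for a,_ in r]
    cv2.imwrite(f"pics/{n}c.png",cv2.resize(im[130:250,250:470],None,fx=3.5,fy=3.5,interpolation=2))
if len(out["scene"])==len(out["top"])==3:
    X=tri(out["scene"],out["top"]);print(X,np.diff(X,axis=0),np.linalg.norm(X[2]-X[0]))
    for n in out:print(n,[ray(n,p,.154).round(4) for p in out[n]])
E
```

```text
scene [((np.float64(301.06666666666666), np.float64(182.4)), np.int32(15)), ((np.float64(356.06666666666666), np.float64(182.6)), np.int32(15)), ((np.float64(411.875), np.float64(182.9375)), np.int32(16))]
top [((np.float64(299.72222222222223), np.float64(176.38888888888889)), np.int32(18)), ((np.float64(360.7), np.float64(184.5)), np.int32(20)), ((np.float64(363.1), np.float64(192.4)), np.int32(10)), ((np.float64(422.8), np.float64(192.75)), np.int32(20))]
```

View pics/scenec.png

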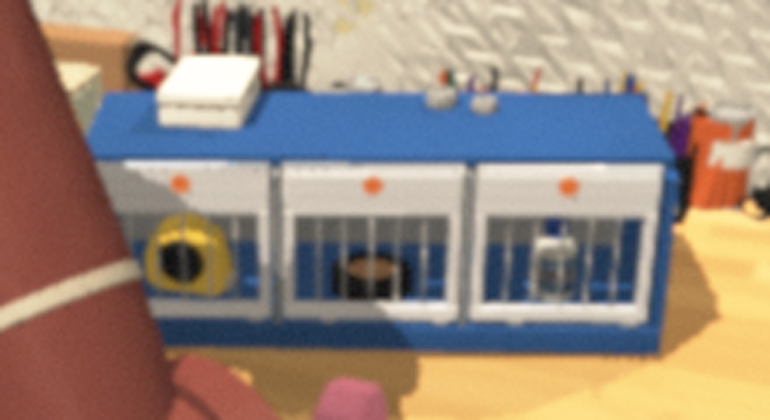

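The crop confirms it: tape measure on the left, tape roll in the middle, bottle on the right. The extra blob in the top view, at (363,192), is the roll.

Run:
```python
from h import *
from scipy.spatial.transform import Rotation as Ro
a=[(301.07,182.4),(356.07,182.6),(411.88,182.94)];b=[(299.72,176.39),(360.7,184.5),(422.8,192.75)]
X=tri(a,b);print(X,np.linalg.norm(X[2]-X[0]))
for n,q in(("scene",a),("top",b)):print(n,[ray(n,p,.154).round(4) for p in q])
d=X[0]-X[2];print("yaw deg",np.degrees(np.arctan2(-d[0],d[1])))
print(Ro.from_quat(robot.observe()["eef_rot"]).as_matrix().round(3))
```

```text
[[ 0.56312964  0.24724813  0.15159791]
 [ 0.6143899   0.10551486  0.15242651]
 [ 0.66600145 -0.03555835  0.15262222]] 0.3009371412694888
scene [array([0.5578, 0.2452, 0.154 ]), array([0.6106, 0.105 , 0.154 ]), array([ 0.6625, -0.0353,  0.154 ])]
top [array([0.5616, 0.2459, 0.154 ]), array([0.6133, 0.1046, 0.154 ]), array([ 0.665 , -0.0364,  0.154 ])]
yaw deg 19.989028451159033
[[-0.893  0.45  -0.001]
 [ 0.45   0.893 -0.002]
 [-0.    -0.002 -1.   ]]
```

```bash
python3 -m creep '[{"fingers":0,"wz":-0.98},{"fingers":0,"wz":-0.98},{"fingers":0,"wz":-0.98},{"fingers":0,"wz":-0.98},{"fingers":0,"wz":-0.98},{"fingers":0,"wz":-0.94},{"fingers":0,"dy":-0.5},{"fingers":0,"dy":-0.8},{"fingers":0,"dy":-0.8},{"fingers":0,"dy":-0.8}]'
python3 -m creep '[{"fingers":0,"dy":-0.9,"dx":-0.2},{"fingers":0,"dy":-0.9,"dx":-0.2},{"fingers":0,"dy":-0.9,"dx":-0.2},{"fingers":0,"dy":-0.9,"dx":-0.2},{"fingers":0,"dy":-0.9,"dx":-0.2},{"fingers":0,"dy":-0.9,"dx":-0.2},{"fingers":0,"dy":-0.9,"dx":-0.2},{"fingers":0,"dy":-0.6,"dx":-0.2},{"fingers":0},{"fingers":0}]'
python3 - <<'E'
from h import *
from scipy.spatial.transform import Rotation as Ro
s=robot.observe();R=Ro.from_quat(s["eef_rot"]).as_matrix();print(R.round(3),s["joint_positions"].round(2))
M=np.array([.5605,.2463,.154]);print("M in tool mm",R.T@(M-s["tool_pos"])*1000)
for n in("scene","top"):
    im=robot.grab_frame(n)[:,:,::-1];cv2.imwrite(f"pics/{n}1.png",cv2.resize(im[80:280,180:480],None,fx=2.6,fy=2.6))
E
```

```text
[[-0.893  0.45  -0.001]
 [ 0.45   0.893 -0.002]
 [-0.    -0.002 -1.   ]] [-1.13  0.62 -0.01  1.42  0.01  1.1  -0.04]
M in tool mm [-389.703955   -176.97236665   76.63745232]invalid input at $[0]: expected keys fingers, dx, dy, dz, wx, wy, wz
invalid input at $[0]: expected keys fingers, dx, dy, dz, wx, wy, wz
```

View pics/top1.png

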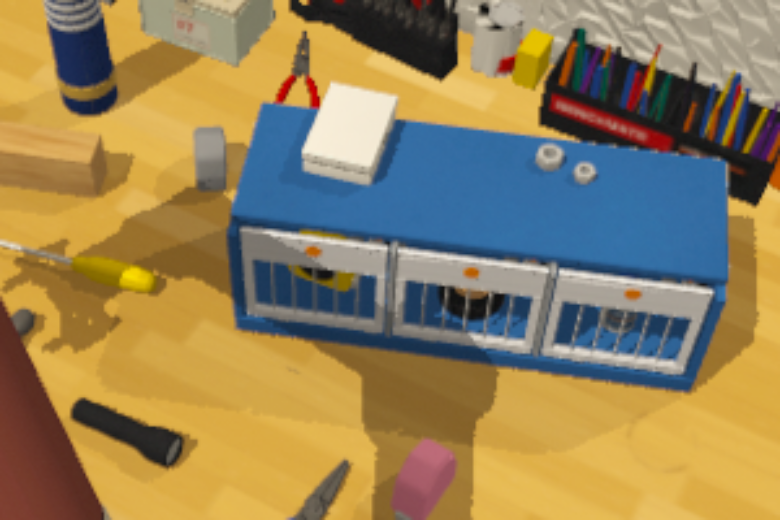

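Both calls were refused because every row needs all the keys, so nothing moved. The view is clear: the left mark is at crop (313,251), and the torch and pliers are well in front. I'll resend with full rows.

```bash
python3 -m creep '[{"fingers":0,"dx":0,"dy":0,"dz":0,"wx":0,"wy":0,"wz":-0.98},{"fingers":0,"dx":0,"dy":0,"dz":0,"wx":0,"wy":0,"wz":-0.98},{"fingers":0,"dx":0,"dy":0,"dz":0,"wx":0,"wy":0,"wz":-0.98},{"fingers":0,"dx":0,"dy":0,"dz":0,"wx":0,"wy":0,"wz":-0.98},{"fingers":0,"dx":0,"dy":0,"dz":0,"wx":0,"wy":0,"wz":-0.98},{"fingers":0,"dx":0,"dy":0,"dz":0,"wx":0,"wy":0,"wz":-0.94},{"fingers":0,"dx":0,"dy":-0.5,"dz":0,"wx":0,"wy":0,"wz":0},{"fingers":0,"dx":0,"dy":-0.8,"dz":0,"wx":0,"wy":0,"wz":0},{"fingers":0,"dx":0,"dy":-0.8,"dz":0,"wx":0,"wy":0,"wz":0},{"fingers":0,"dx":0,"dy":-0.8,"dz":0,"wx":0,"wy":0,"wz":0}]'
python3 -m creep '[{"fingers":0,"dx":-0.2,"dy":-0.9,"dz":0,"wx":0,"wy":0,"wz":0},{"fingers":0,"dx":-0.2,"dy":-0.9,"dz":0,"wx":0,"wy":0,"wz":0},{"fingers":0,"dx":-0.2,"dy":-0.9,"dz":0,"wx":0,"wy":0,"wz":0},{"fingers":0,"dx":-0.2,"dy":-0.9,"dz":0,"wx":0,"wy":0,"wz":0},{"fingers":0,"dx":-0.2,"dy":-0.9,"dz":0,"wx":0,"wy":0,"wz":0},{"fingers":0,"dx":-0.2,"dy":-0.9,"dz":0,"wx":0,"wy":0,"wz":0},{"fingers":0,"dx":-0.2,"dy":-0.9,"dz":0,"wx":0,"wy":0,"wz":0},{"fingers":0,"dx":-0.2,"dy":-0.6,"dz":0,"wx":0,"wy":0,"wz":0},{"fingers":0,"dx":0,"dy":0,"dz":0,"wx":0,"wy":0,"wz":0},{"fingers":0,"dx":0,"dy":0,"dz":0,"wx":0,"wy":0,"wz":0}]'
cat > st.py <<'E'
from h import *
from scipy.spatial.transform import Rotation as Ro
s=robot.observe();R=Ro.from_quat(s["eef_rot"]).as_matrix();print(s["time"],R.round(3).tolist(),s["joint_positions"].round(2),"F",s["force"].round(1))
M=np.array([.5605,.2463,.154]);C=np.array([[.9397,-.342,0],[.342,.9397,0],[0,0,1]])
print("M in tool mm",(R.T@(M-s["tool_pos"])*1000).round(1),"TCP in mark frame",(C.T@(s["tool_pos"]-M)*1000).round(1))
E
python3 st.py
```

```text
time: 1.45
tool_pos: [0.3325, 0.4702, 0.2311]
eef_rot: [-0.173, 0.985, -0.0, -0.0]
force: [0.5, -0.0, -0.2]
finger_gap: -0.0001
gripper_force: 0.0
time: 2.7
tool_pos: [0.4856, 0.2352, 0.2312]
eef_rot: [-0.174, 0.985, 0.001, -0.0]
force: [-0.6, -0.3, -0.5]
finger_gap: -0.0
gripper_force: 0.0
2.7 [[-0.939, -0.343, -0.001], [-0.343, 0.939, 0.001], [0.001, 0.001, -1.0]] [-0.35  0.45 -0.21  1.74  0.11  0.96  1.32] F [-0.6 -0.3 -0.5]
M in tool mm [-74.2 -15.4  77.2] TCP in mark frame [-74.2  15.2  77.2]
```

```bash
python3 -m creep '[{"fingers":0,"dx":0,"dy":-0.1,"dz":0.4,"wx":0,"wy":0,"wz":0},{"fingers":0,"dx":0,"dy":-0.1,"dz":0.5,"wx":0,"wy":0,"wz":0},{"fingers":0,"dx":0,"dy":-0.1,"dz":0.5,"wx":0,"wy":0,"wz":0},{"fingers":0,"dx":0,"dy":-0.08,"dz":0.5,"wx":0,"wy":0,"wz":0},{"fingers":0,"dx":-0.3,"dy":0,"dz":0.2,"wx":0,"wy":0,"wz":0},{"fingers":0,"dx":-0.3,"dy":0,"dz":0,"wx":0,"wy":0,"wz":0},{"fingers":0,"dx":-0.3,"dy":0,"dz":0,"wx":0,"wy":0,"wz":0},{"fingers":0,"dx":-0.2,"dy":0,"dz":0,"wx":0,"wy":0,"wz":0},{"fingers":0,"dx":0,"dy":0,"dz":0,"wx":0,"wy":0,"wz":0},{"fingers":0,"dx":0,"dy":0,"dz":0,"wx":0,"wy":0,"wz":0}]'
python3 - <<'E'
import st
from h import *
a=[cv2.resize(robot.grab_frame(n)[110:250,230:460,::-1],None,fx=2.1,fy=2.1) for n in("scene","top")]
cv2.imwrite("pics/b.png",np.vstack(a))
E
```

```text
time: 3.95
tool_pos: [0.5328, 0.2345, 0.1474]
eef_rot: [-0.173, 0.985, -0.0, -0.0]
force: [-0.5, -0.3, 0.7]
finger_gap: -0.0001
gripper_force: 0.0
3.95 [[-0.94, -0.342, -0.0], [-0.342, 0.94, -0.0], [0.001, -0.0, -1.0]] [-0.33  0.61 -0.19  1.72  0.15  0.82  1.33] F [-0.5 -0.3  0.7]
M in tool mm [-30.1   1.6  -6.6] TCP in mark frame [-30.1  -1.6  -6.6]
```

View pics/b.png

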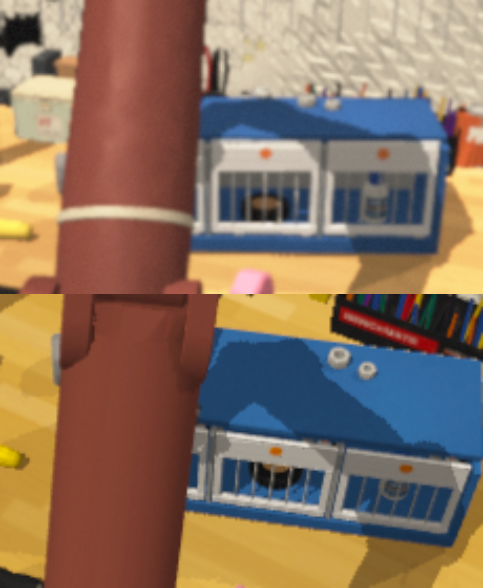

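The arm hides the left bay in both views; the middle and right flaps are shut. I'll press by force feedback in small steps.

```bash
python3 -m creep '[{"fingers":0,"dx":-0.05,"dy":0,"dz":0,"wx":0,"wy":0,"wz":0},{"fingers":0,"dx":-0.05,"dy":0,"dz":0,"wx":0,"wy":0,"wz":0},{"fingers":0,"dx":-0.05,"dy":0,"dz":0,"wx":0,"wy":0,"wz":0},{"fingers":0,"dx":-0.05,"dy":0,"dz":0,"wx":0,"wy":0,"wz":0},{"fingers":0,"dx":-0.05,"dy":0,"dz":0,"wx":0,"wy":0,"wz":0},{"fingers":0,"dx":-0.05,"dy":0,"dz":0,"wx":0,"wy":0,"wz":0},{"fingers":0,"dx":-0.05,"dy":0,"dz":0,"wx":0,"wy":0,"wz":0},{"fingers":0,"dx":-0.05,"dy":0,"dz":0,"wx":0,"wy":0,"wz":0},{"fingers":0,"dx":0,"dy":0,"dz":0,"wx":0,"wy":0,"wz":0},{"fingers":0,"dx":0,"dy":0,"dz":0,"wx":0,"wy":0,"wz":0}]'
python3 st.py
```

```text
time: 5.3
tool_pos: [0.5481, 0.2401, 0.1473]
eef_rot: [-0.173, 0.985, -0.0, -0.0]
force: [0.7, 0.2, 0.3]
finger_gap: -0.0
gripper_force: 0.0
5.3 [[-0.94, -0.342, -0.0], [-0.342, 0.94, -0.0], [0.0, -0.0, -1.0]] [-0.33  0.63 -0.19  1.68  0.15  0.85  1.34] F [0.7 0.2 0.3]
M in tool mm [-13.8   1.6  -6.7] TCP in mark frame [-13.8  -1.6  -6.7]
```

```bash
python3 -m creep '[{"fingers":0,"dx":-0.05,"dy":0,"dz":0,"wx":0,"wy":0,"wz":0},{"fingers":0,"dx":-0.05,"dy":0,"dz":0,"wx":0,"wy":0,"wz":0},{"fingers":0,"dx":-0.05,"dy":0,"dz":0,"wx":0,"wy":0,"wz":0},{"fingers":0,"dx":0,"dy":0,"dz":0,"wx":0,"wy":0,"wz":0},{"fingers":0,"dx":0,"dy":0,"dz":0,"wx":0,"wy":0,"wz":0},{"fingers":0,"dx":0,"dy":0,"dz":0,"wx":0,"wy":0,"wz":0},{"fingers":0,"dx":0,"dy":0,"dz":0,"wx":0,"wy":0,"wz":0},{"fingers":0,"dx":0,"dy":0,"dz":0,"wx":0,"wy":0,"wz":0},{"fingers":0,"dx":0,"dy":0,"dz":0,"wx":0,"wy":0,"wz":0},{"fingers":0,"dx":0,"dy":0,"dz":0,"wx":0,"wy":0,"wz":0}]'
```

```text
time: 6.55
tool_pos: [0.5529, 0.2419, 0.1473]
eef_rot: [-0.174, 0.985, -0.0, -0.001]
force: [-4.2, -1.7, 3.9]
finger_gap: -0.0002
gripper_force: 2.6
```

Contact at about 4.5 N. A few mm more.

```bash
python3 -m creep '[{"fingers":0,"dx":-0.04,"dy":0,"dz":0,"wx":0,"wy":0,"wz":0},{"fingers":0,"dx":-0.04,"dy":0,"dz":0,"wx":0,"wy":0,"wz":0},{"fingers":0,"dx":-0.04,"dy":0,"dz":0,"wx":0,"wy":0,"wz":0},{"fingers":0,"dx":0,"dy":0,"dz":0,"wx":0,"wy":0,"wz":0},{"fingers":0,"dx":0,"dy":0,"dz":0,"wx":0,"wy":0,"wz":0},{"fingers":0,"dx":0,"dy":0,"dz":0,"wx":0,"wy":0,"wz":0},{"fingers":0,"dx":0,"dy":0,"dz":0,"wx":0,"wy":0,"wz":0},{"fingers":0,"dx":0,"dy":0,"dz":0,"wx":0,"wy":0,"wz":0},{"fingers":0,"dx":0,"dy":0,"dz":0,"wx":0,"wy":0,"wz":0},{"fingers":0,"dx":0,"dy":0,"dz":0,"wx":0,"wy":0,"wz":0}]'; python3 st.py
```

```text
time: 7.8
tool_pos: [0.5577, 0.2436, 0.1472]
eef_rot: [-0.174, 0.985, -0.0, -0.001]
force: [-5.6, -2.2, 4.2]
finger_gap: 0.0
gripper_force: 2.7
7.8 [[-0.94, -0.342, -0.001], [-0.342, 0.94, -0.001], [0.001, -0.0, -1.0]] [-0.33  0.64 -0.19  1.64  0.15  0.87  1.34] F [-5.6 -2.2  4.2]
M in tool mm [-3.5  1.6 -6.8] TCP in mark frame [-3.5 -1.6 -6.8]
```

```bash
python3 -m creep '[{"fingers":0,"dx":-0.04,"dy":0,"dz":0,"wx":0,"wy":0,"wz":0},{"fingers":0,"dx":-0.03,"dy":0,"dz":0,"wx":0,"wy":0,"wz":0},{"fingers":0,"dx":0,"dy":0,"dz":0,"wx":0,"wy":0,"wz":0},{"fingers":0,"dx":0,"dy":0,"dz":0,"wx":0,"wy":0,"wz":0},{"fingers":0,"dx":0,"dy":0,"dz":0,"wx":0,"wy":0,"wz":0},{"fingers":0,"dx":0,"dy":0,"dz":0,"wx":0,"wy":0,"wz":0},{"fingers":0,"dx":0,"dy":0,"dz":0,"wx":0,"wy":0,"wz":0},{"fingers":0,"dx":0,"dy":0,"dz":0,"wx":0,"wy":0,"wz":0},{"fingers":0,"dx":0,"dy":0,"dz":0,"wx":0,"wy":0,"wz":0},{"fingers":0,"dx":0,"dy":0,"dz":0,"wx":0,"wy":0,"wz":0}]'; python3 st.py
```

```text
time: 9.05
tool_pos: [0.5578, 0.2436, 0.1472]
eef_rot: [-0.174, 0.985, -0.001, -0.004]
force: [-10.5, -3.7, 7.5]
finger_gap: -0.0
gripper_force: 5.3
9.05 [[-0.94, -0.342, -0.007], [-0.342, 0.94, -0.003], [0.007, -0.001, -1.0]] [-0.34  0.65 -0.19  1.64  0.15  0.88  1.34] F [-10.5  -3.7   7.5]
M in tool mm [-3.4  1.6 -6.8] TCP in mark frame [-3.4 -1.6 -6.8]
```

It is at its stop: the force rose with no further travel. Now I'll back off quickly and raise the hand.

```bash
python3 -m creep '[{"fingers":0,"dx":0.6,"dy":0,"dz":0,"wx":0,"wy":0,"wz":0},{"fingers":0,"dx":0.8,"dy":0,"dz":0,"wx":0,"wy":0,"wz":0},{"fingers":0,"dx":0.8,"dy":0,"dz":0,"wx":0,"wy":0,"wz":0},{"fingers":0,"dx":0.5,"dy":0,"dz":0,"wx":0,"wy":0,"wz":0},{"fingers":0,"dx":0,"dy":0,"dz":0,"wx":0,"wy":0,"wz":0},{"fingers":0,"dx":0,"dy":0,"dz":0,"wx":0,"wy":0,"wz":0},{"fingers":0,"dx":0,"dy":0,"dz":0,"wx":0,"wy":0,"wz":0},{"fingers":0,"dx":0,"dy":0,"dz":-0.5,"wx":0,"wy":0,"wz":0},{"fingers":0,"dx":0,"dy":0,"dz":-0.8,"wx":0,"wy":0,"wz":0},{"fingers":0,"dx":0,"dy":0,"dz":-0.8,"wx":0,"wy":0,"wz":0}]'; python3 st.py
python3 - <<'E'
from h import *
a=[cv2.resize(robot.grab_frame(n)[110:250,210:440,::-1],None,fx=2.1,fy=2.1) for n in("scene","top")]
cv2.imwrite("pics/d.png",np.vstack(a))
E
```

```text
time: 10.3
tool_pos: [0.4602, 0.2081, 0.232]
eef_rot: [-0.173, 0.985, 0.0, 0.0]
force: [0.7, 0.1, -0.6]
finger_gap: -0.0003
gripper_force: 0.0
10.3 [[-0.94, -0.342, 0.0], [-0.342, 0.94, 0.0], [-0.0, 0.0, -1.0]] [-0.31  0.4  -0.22  1.83  0.1   0.92  1.34] F [ 0.7  0.1 -0.6]
M in tool mm [-107.3    1.6   78.1] TCP in mark frame [-107.3   -1.5   78. ]
```

View pics/d.png

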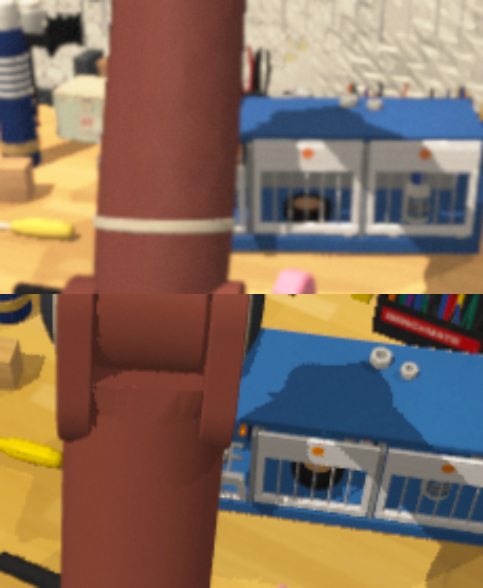

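The hand is well clear, but the arm hides most of the left flap. I'll go over the gap and feel my way in, since it stays harmless even if the flap isn't ajar.

```bash
python3 -m creep '[{"fingers":0,"dx":-0.3,"dy":0.08,"dz":0,"wx":0,"wy":0,"wz":0},{"fingers":0,"dx":-0.6,"dy":0.08,"dz":0,"wx":0,"wy":0,"wz":0},{"fingers":0,"dx":-0.6,"dy":0.08,"dz":0,"wx":0,"wy":0,"wz":0},{"fingers":0,"dx":-0.58,"dy":0.1,"dz":0,"wx":0,"wy":0,"wz":0},{"fingers":0,"dx":0,"dy":0,"dz":0,"wx":0,"wy":0,"wz":0},{"fingers":0,"dx":0,"dy":0,"dz":0.3,"wx":0,"wy":0,"wz":0},{"fingers":0,"dx":0,"dy":0,"dz":0.4,"wx":0,"wy":0,"wz":0},{"fingers":0,"dx":0,"dy":0,"dz":0.4,"wx":0,"wy":0,"wz":0},{"fingers":0,"dx":0,"dy":0,"dz":0.2,"wx":0,"wy":0,"wz":0},{"fingers":0,"dx":0,"dy":0,"dz":0,"wx":0,"wy":0,"wz":0}]'; python3 st.py
python3 - <<'E'
from h import *
a=[cv2.resize(robot.grab_frame(n)[110:250,210:440,::-1],None,fx=2.1,fy=2.1) for n in("scene","top")]
cv2.imwrite("pics/e.png",np.vstack(a))
E
```

```text
time: 11.65
tool_pos: [0.5325, 0.2488, 0.1785]
eef_rot: [-0.173, 0.985, -0.0, -0.001]
force: [-0.0, 0.0, 0.7]
finger_gap: 0.0002
gripper_force: 0.0
11.65 [[-0.94, -0.342, -0.002], [-0.342, 0.94, -0.001], [0.002, -0.0, -1.0]] [-0.35  0.58 -0.2   1.67  0.14  0.9   1.32] F [-0.   0.   0.7]
M in tool mm [-25.5 -11.9  24.4] TCP in mark frame [-25.5  11.9  24.5]
```

View pics/e.png

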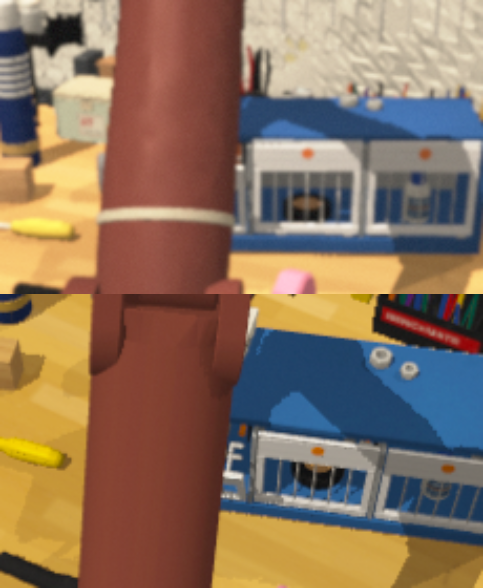

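The top view shows the left flap's right-hand edge standing away from the cabinet, with orange catch hardware exposed at crop (243,430), so it is ajar. I'll lower the fingers into the gap.

```bash
python3 -m creep '[{"fingers":0,"dx":0,"dy":0,"dz":0.2,"wx":0,"wy":0,"wz":0},{"fingers":0,"dx":0,"dy":0,"dz":0.2,"wx":0,"wy":0,"wz":0},{"fingers":0,"dx":0,"dy":0,"dz":0.2,"wx":0,"wy":0,"wz":0},{"fingers":0,"dx":0,"dy":0,"dz":0.2,"wx":0,"wy":0,"wz":0},{"fingers":0,"dx":0,"dy":0,"dz":0.2,"wx":0,"wy":0,"wz":0},{"fingers":0,"dx":0,"dy":0,"dz":0.2,"wx":0,"wy":0,"wz":0},{"fingers":0,"dx":0,"dy":0,"dz":0.2,"wx":0,"wy":0,"wz":0},{"fingers":0,"dx":0,"dy":0,"dz":0.1,"wx":0,"wy":0,"wz":0},{"fingers":0,"dx":0,"dy":0,"dz":0,"wx":0,"wy":0,"wz":0},{"fingers":0,"dx":0,"dy":0,"dz":0,"wx":0,"wy":0,"wz":0}]'; python3 st.py
```

```text
time: 13.0
tool_pos: [0.533, 0.2491, 0.1195]
eef_rot: [-0.173, 0.985, 0.0, 0.0]
force: [-0.3, -0.1, 0.1]
finger_gap: 0.0
gripper_force: 0.0
13.0 [[-0.94, -0.342, 0.0], [-0.342, 0.94, 0.0], [-0.0, 0.0, -1.0]] [-0.36  0.65 -0.18  1.73  0.16  0.77  1.3 ] F [-0.3 -0.1  0.1]
M in tool mm [-24.9 -12.  -34.5] TCP in mark frame [-24.8  12.  -34.5]
```

No contact, so the fingers are in the gap. Pushing outward.

```bash
python3 -m creep '[{"fingers":0,"dx":0.1,"dy":0,"dz":0,"wx":0,"wy":0,"wz":0},{"fingers":0,"dx":0.12,"dy":0,"dz":0,"wx":0,"wy":0,"wz":0},{"fingers":0,"dx":0.12,"dy":0,"dz":0,"wx":0,"wy":0,"wz":0},{"fingers":0,"dx":0.12,"dy":0,"dz":0,"wx":0,"wy":0,"wz":0},{"fingers":0,"dx":0.12,"dy":0,"dz":0,"wx":0,"wy":0,"wz":0},{"fingers":0,"dx":0.12,"dy":0,"dz":0,"wx":0,"wy":0,"wz":0},{"fingers":0,"dx":0.12,"dy":0,"dz":0,"wx":0,"wy":0,"wz":0},{"fingers":0,"dx":0.12,"dy":0,"dz":0,"wx":0,"wy":0,"wz":0},{"fingers":0,"dx":0.05,"dy":0,"dz":0,"wx":0,"wy":0,"wz":0},{"fingers":0,"dx":0.05,"dy":0,"dz":0,"wx":0,"wy":0,"wz":0}]'; python3 st.py
python3 -m creep '[{"fingers":0,"dx":0.1,"dy":0,"dz":0,"wx":0,"wy":0,"wz":0},{"fingers":0,"dx":0.12,"dy":0,"dz":0,"wx":0,"wy":0,"wz":0},{"fingers":0,"dx":0.12,"dy":0,"dz":0,"wx":0,"wy":0,"wz":0},{"fingers":0,"dx":0.12,"dy":0,"dz":0,"wx":0,"wy":0,"wz":0},{"fingers":0,"dx":0.12,"dy":0,"dz":0,"wx":0,"wy":0,"wz":0},{"fingers":0,"dx":0.12,"dy":0,"dz":0,"wx":0,"wy":0,"wz":0},{"fingers":0,"dx":0.12,"dy":0,"dz":0,"wx":0,"wy":0,"wz":0},{"fingers":0,"dx":0.12,"dy":0,"dz":0,"wx":0,"wy":0,"wz":0},{"fingers":0,"dx":0,"dy":0,"dz":0,"wx":0,"wy":0,"wz":0},{"fingers":0,"dx":0,"dy":0,"dz":0,"wx":0,"wy":0,"wz":0}]'; python3 st.py
```

```text
time: 14.25
tool_pos: [0.4938, 0.2348, 0.1193]
eef_rot: [-0.173, 0.985, -0.0, -0.0]
force: [0.7, 0.5, 0.9]
finger_gap: -0.0
gripper_force: 0.0
14.25 [[-0.94, -0.342, -0.0], [-0.342, 0.94, -0.0], [0.0, -0.0, -1.0]] [-0.36  0.6  -0.18  1.85  0.16  0.71  1.28] F [0.7 0.5 0.9]
M in tool mm [-66.6 -12.  -34.7] TCP in mark frame [-66.6  12.  -34.7]
time: 15.5
tool_pos: [0.4587, 0.2221, 0.1194]
eef_rot: [-0.173, 0.985, 0.0, 0.0]
force: [0.7, 0.1, 0.0]
finger_gap: 0.0001
gripper_force: 0.0
15.5 [[-0.94, -0.342, 0.0], [-0.342, 0.94, 0.0], [-0.0, 0.0, -1.0]] [-0.37  0.56 -0.18  1.95  0.16  0.65  1.27] F [0.7 0.1 0. ]
M in tool mm [-103.9  -12.   -34.6] TCP in mark frame [-103.9   12.1  -34.6]
```

```bash
python3 -m creep '[{"fingers":0,"dx":0,"dy":0,"dz":-0.4,"wx":0,"wy":0,"wz":0},{"fingers":0,"dx":0,"dy":0,"dz":-0.7,"wx":0,"wy":0,"wz":0},{"fingers":0,"dx":0,"dy":0,"dz":-0.7,"wx":0,"wy":0,"wz":0},{"fingers":0,"dx":0,"dy":0,"dz":-0.7,"wx":0,"wy":0,"wz":0},{"fingers":0,"dx":0,"dy":0.4,"dz":-0.3,"wx":0,"wy":0,"wz":0},{"fingers":0,"dx":0,"dy":0.8,"dz":0,"wx":0,"wy":0,"wz":0},{"fingers":0,"dx":0,"dy":0.9,"dz":0,"wx":0,"wy":0,"wz":0},{"fingers":0,"dx":0,"dy":0.9,"dz":0,"wx":0,"wy":0,"wz":0},{"fingers":0,"dx":0,"dy":0.9,"dz":0,"wx":0,"wy":0,"wz":0},{"fingers":0,"dx":0,"dy":0.9,"dz":0,"wx":0,"wy":0,"wz":0}]'
python3 -m creep '[{"fingers":0,"dx":0,"dy":0.9,"dz":0,"wx":0,"wy":0,"wz":0},{"fingers":0,"dx":0,"dy":0.9,"dz":0,"wx":0,"wy":0,"wz":0},{"fingers":0,"dx":0,"dy":0.9,"dz":0,"wx":0,"wy":0,"wz":0},{"fingers":0,"dx":0,"dy":0.9,"dz":0,"wx":0,"wy":0,"wz":0},{"fingers":0,"dx":0,"dy":0.5,"dz":0,"wx":0,"wy":0,"wz":0},{"fingers":0,"dx":0,"dy":0,"dz":0,"wx":0,"wy":0,"wz":0},{"fingers":0,"dx":0,"dy":0,"dz":0,"wx":0,"wy":0,"wz":0},{"fingers":0,"dx":0,"dy":0,"dz":0,"wx":0,"wy":0,"wz":0},{"fingers":0,"dx":0,"dy":0,"dz":0,"wx":0,"wy":0,"wz":0},{"fingers":0,"dx":0,"dy":0,"dz":0,"wx":0,"wy":0,"wz":0}]'
python3 - <<'E'
from h import *
a=[cv2.resize(robot.grab_frame(n)[110:290,210:480,::-1],None,fx=1.6,fy=1.6) for n in("scene","top")]
cv2.imwrite("pics/f.png",np.vstack(a))
E
```

```text
time: 16.75
tool_pos: [0.3912, 0.4045, 0.2304]
eef_rot: [-0.174, 0.985, -0.0, -0.001]
force: [0.8, 0.3, -0.1]
finger_gap: 0.0003
gripper_force: 0.0
time: 18.0
tool_pos: [0.3373, 0.5562, 0.2315]
eef_rot: [-0.173, 0.985, 0.0, 0.0]
force: [-0.6, 0.4, 0.4]
finger_gap: 0.0006
gripper_force: 0.0
```

View pics/f.png

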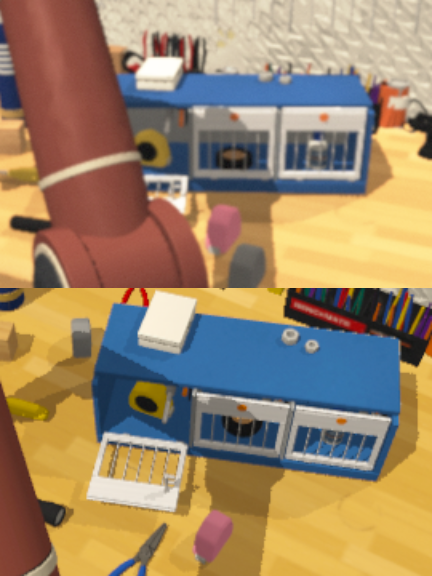

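The left flap lies open (top view, lower edge at crop y≈505), the other two are shut, and the tape measure is still in its bay. I'll wait briefly so the flap settles, check it has stopped, then hand in.

```bash
python3 -m creep '[{"fingers":0,"dx":0,"dy":0,"dz":0,"wx":0,"wy":0,"wz":0},{"fingers":0,"dx":0,"dy":0,"dz":0,"wx":0,"wy":0,"wz":0},{"fingers":0,"dx":0,"dy":0,"dz":0,"wx":0,"wy":0,"wz":0},{"fingers":0,"dx":0,"dy":0,"dz":0,"wx":0,"wy":0,"wz":0},{"fingers":0,"dx":0,"dy":0,"dz":0,"wx":0,"wy":0,"wz":0},{"fingers":0,"dx":0,"dy":0,"dz":0,"wx":0,"wy":0,"wz":0},{"fingers":0,"dx":0,"dy":0,"dz":0,"wx":0,"wy":0,"wz":0},{"fingers":0,"dx":0,"dy":0,"dz":0,"wx":0,"wy":0,"wz":0},{"fingers":0,"dx":0,"dy":0,"dz":0,"wx":0,"wy":0,"wz":0},{"fingers":0,"dx":0,"dy":0,"dz":0,"wx":0,"wy":0,"wz":0}]' >/dev/null
python3 -m creep '[{"fingers":0,"dx":0,"dy":0,"dz":0,"wx":0,"wy":0,"wz":0},{"fingers":0,"dx":0,"dy":0,"dz":0,"wx":0,"wy":0,"wz":0},{"fingers":0,"dx":0,"dy":0,"dz":0,"wx":0,"wy":0,"wz":0},{"fingers":0,"dx":0,"dy":0,"dz":0,"wx":0,"wy":0,"wz":0},{"fingers":0,"dx":0,"dy":0,"dz":0,"wx":0,"wy":0,"wz":0},{"fingers":0,"dx":0,"dy":0,"dz":0,"wx":0,"wy":0,"wz":0},{"fingers":0,"dx":0,"dy":0,"dz":0,"wx":0,"wy":0,"wz":0},{"fingers":0,"dx":0,"dy":0,"dz":0,"wx":0,"wy":0,"wz":0},{"fingers":0,"dx":0,"dy":0,"dz":0,"wx":0,"wy":0,"wz":0},{"fingers":0,"dx":0,"dy":0,"dz":0,"wx":0,"wy":0,"wz":0}]'
python3 - <<'E'
from h import *
M=np.array([.5605,.2463,0]);C=np.array([[.9397,-.342,0],[.342,.9397,0],[0,0,1]])
def pr(a,y=0): # outer-top inner-face corner at angle a
    X=M+C@np.array([4-134*np.sin(a)+4*np.cos(a),y,.034e3+134*np.cos(a)+4*np.sin(a)])/np.array([1000]*3)
    u=P("top")@np.append(X,1);return (u[:2]/u[2]).round(1)
for a in(1.2,1.35,1.5):print(a,pr(a,-70),pr(a,70))
im=robot.grab_frame("top")[:,:,::-1];cv2.imwrite("pics/g.png",cv2.resize(im[180:270,250:350],None,fx=5,fy=5))
E
```

```text
time: 20.6
tool_pos: [0.3369, 0.5566, 0.2313]
eef_rot: [-0.173, 0.985, -0.0, -0.0]
force: [-0.9, -0.4, -0.7]
finger_gap: -0.0002
gripper_force: 0.0
1.2 [319.4 236.1] [262.5 227.9]
1.35 [318.8 242.6] [262.5 234.4]
1.5 [318.5 248.1] [262.7 239.9]
```

View pics/g.png

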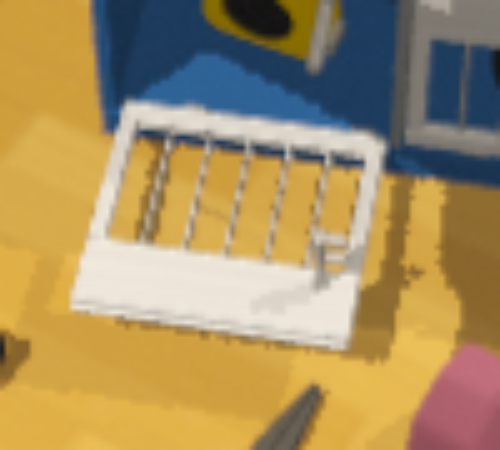

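The front corners are at (320,248) and (264,240), which match the prediction for 1.5 rad. Handing in.

```bash
python3 -c "
from rig import robot
print(robot.job_done())"
```

```text
the job is handed in; nothing more can be done
None
```

I pressed the left flap, the one with the tape measure behind it, until it sprang ajar, then pushed it fully open (about 1.5 rad in the last picture); the other two flaps looked shut, the hand is clear and the job is handed in, with no verdict returned.

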